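# Swap the lens cap for the flat-field diffuser and trigger the camera

### The arm

A 7-joint arm with a two-finger parallel gripper is mounted at the origin on the work surface. World frame = base frame: x ahead of the robot, y to its left, z up, the work surface at z = 0. Lengths are in m, angles in rad, forces in N, time in s.
With the tool pointing down it reaches from about 0.4 to 0.875 m from the base axis. Payload 19.3 kg.
Tool frame: the origin (TCP) lies midway between the tips of the shut fingers; the grasp point (between the pads) lies 19 mm behind it; z points along the fingers, y is the line along which they close (so a half turn about z gives the same grasp; the last joint's range is limited). The gripper opens to 85 mm and grips with 20 to 120 N. Pads are 22 mm wide; open, the fingers measure 114 mm over their backs; the gripper's body (76 mm by 85 mm) begins 54 mm behind the grasp point. The pads swing forward as they close: fully open they stand 13 mm farther back than shut.
Start: joints at [-1.254, 0.521, -0.036, 1.599, 0.021, 1.021, -0.113], TCP at [0.236, 0.579, 0.231] pointing down, gripper open.
Joint ranges: [-2.91, 2.91], [-0.3, 2.13], [-1.5, 1.42], [0.17, 2.43], [-1.26, 4.41], [0.16, 1.93], [-2.52, 2.52]. Speed limits (rad/s): [1.89, 1.89, 2.39, 2.39, 3.01, 3.01, 3.01].

### API

Orientations are given as a unit quaternion [w, x, y, z].
In Python, from station import get_state, optics, ticket gives the robot as it stands. The module is installed in compiled form; this text tells all that it offers.
- The arm moves only by the tool apply_moves, never from a script. Its arguments are lists of equal length, an entry for each row: "travel": the shift along the tool's x, y, z in m, a list of three; "roll": the turn about the tool's z in degrees; "jaw": the finger opening in m, from 0 to 0.0854. In form: {"travel": [[x, y, z], ...], "roll": [roll, ...], "jaw": [jaw, ...]}. A call has 1 to 10 rows; each row is the pose to reach, as a shift and turn from the pose commanded when the call began, along the tool's axes at that moment; what a row does not reach only later rows make up. A row lasts 1/10 s, in which the tool goes at most 50 mm and 8.59 degrees, less where a joint would pass 70% of its speed; a pose out of reach is approached as far as the arm can. A call with a gripper value outside its range is refused whole. The fingers move at their own pace and stop on an object; "newtons" is the grip in N (left out, the last holds). Time passes only in rows, so rows that repeat a pose let the fingers close. It gives the time, the measured TCP pose, the force, the opening and the grip force at its end, in the units of the state.
- get_state(): the state, without advancing time (a new reading comes with each control period).
- optics.read_camera(name): name is "scene" or "top" or "wrist"; returns the picture (384x512x3 uint8, red, green, blue); there is no depth.
- optics.get_calibration(name): a dict with "vfov" (degrees; the focal length in pixels is half the picture's height over the tangent of half this angle, whatever the lens; pixels are square), "cx", "cy" (the principal point, pixels), "world_from_camera" (4x4, takes a point from camera to world coordinates); the wrist camera has in their place "mount" (4x4, takes a point from camera to tool coordinates, whose origin is the TCP and whose axes are the flange's). Camera axes: x right, y down, z forward; pixel columns grow to the right and rows downward; lengths in m; the calibration is good to about 2 mm. A picture is of the moment at which its call begins: read the wrist's pose just before it. get_calibration takes no time and is no camera call.
- ticket.close_job(): hands the job in; it is judged then, once.
The state is a dict: "clock": time; "q": joint angles; "joint_vel": joint speeds; "joint_efforts": joint torques, N m; "tool_pos": TCP position; "eef_rot": TCP orientation; "contact_force": force on the tool from outside, world axes, zero at the start; "ft_torque": the same for the moment, N m; "opening": finger opening in m; "gripper_force": force on a finger pad.
Only numpy, scipy, OpenCV 4.12 (cv2) and the standard library are available. Lean on these libraries where they do the work, as an engineer would, in place of code of your own. Each camera call takes 0.05 s, during which the arm holds its last target. There are 200 camera calls.

### The job

Get the camera on the bench ready for a flat-field shot: lift the loose cap off its lens and set it, open side down, flat into its empty dish; then take the diffuser out of its own dish, seat it squarely on the lens in the cap's place and let go, and finally push the trigger button fully down and release it. The cap and diffuser are thin plastic and the lens is delicate, so grip them lightly (about 20 to 30 N), set them down gently instead of dropping them, and do not shift the camera. Leave the other things on the bench alone.

Things in the scene. Friction and masses are not known exactly. Their poses are not given: they have to be found in the camera images.
- cam: Loose industrial camera, lens up, 0.9 kg, in one of four places across the bench (as are dishes and trigger). Origin: centre of underside; z up. Plate 92 x 92 x 8 mm; finned grey housing 74 mm square to 66 mm height; flange 66 mm wide to 74 mm; black barrel 54 mm wide to 98 mm; lens ring 44 mm wide to 122 mm, tapering to 39 mm over its last 5 mm.
- lens_front (a point): Centre of the lens's front face, on the lens axis, 122 mm above the camera's underside; moves with the camera.
- cap: Loose black plastic lens cap: round hood 54 mm in diameter, 24 mm tall, closed flat top 4 mm thick, open below, inner diameter 48 mm, about 30 g. Origin: centre of its open lower rim; z up to the closed top. It starts loose on the lens, rim 102 mm above the bench and 4 mm above the wider barrel; it lifts straight off without resistance.
- diffuser: Loose grey round hood 60 mm in diameter, straight sides 24 mm tall, low white dome above to 34 mm; open below, inner diameter 50 mm, inner depth 20 mm; about 60 g. Origin: centre of its open lower rim; z up to the dome. Starts in its dish, rim on the floor. Seated, its inner top rests on the lens's front face: origin 20 mm below lens_front.
- cap_dish: Holder for the cap: the smaller of two low round grey dishes and empty at the start, fixed to the bench. Outer diameter 70 mm, inner 60 mm, rim 11 mm above the bench, floor 4 mm thick. Origin: centre of its underside.
- cap_dish_floor (a point): Centre of the cap dish's inner floor, 4 mm above the bench; the seated cap's lower rim rests at this height.
- diffuser_dish: Larger low round grey dish, fixed, in which the diffuser starts. Outer diameter 78 mm, inner 68 mm, rim 11 mm above the bench, floor 4 mm thick. Origin: centre of its underside.
- trigger_top (a point): Centre of the top of the trigger's round grey push button, 32 mm in diameter, in a black housing on a fixed grey box (100 x 85 x 36 mm); it is pressed straight down.
- trigger (a joint): Travel of the trigger button: 0 released, 0.006 m fully down (6 mm). A spring returns it; fully down takes about 5 N.
- tape_roll: Bystander: loose roll of black tape lying flat, 96 mm in diameter, 46 mm tall. Origin: centre of its underside. Leave alone.
- carbon_tube: Bystander: loose square black carbon tube, 18 x 300 x 18 mm, lying on the bench roughly across it, its length along its own y. Origin: centre of its underside. Leave alone.
- screwdriver: Bystander: loose screwdriver lying on the bench beyond the tube. Leave alone.

How it is judged:
By the outcome, as a careful person would: the job done as asked, in the order asked, and still so for the second after the job is handed in, with the robot touching nothing.
It also fails if it takes over 72 s, if anything falls off the work surface, if the arm or the gripper's body presses on something with over 40 N, if the wrist force passes 120 N, or if a joint passes its speed limit or range.

## Working session

There is one attempt and no reset: what is moved stays moved. The work goes in short steps, Python scripts to look and compute and a tool call to move; the robot and the scene stay as the last step left them, time stands still between calls to the robot, and variables do not carry over. Pictures are saved under pics/ and viewed, at most 10 in all, crops included, and the job is handed in when it is done.

Besides the shell and the picture viewer there is one more tool, called after "Call:" as name(argument=value, ...), one argument or row to a line, values as JSON. apply_moves: Moves the arm, as the interface text tells. Its arguments: {"type":"object","properties":{"travel":{"type":"array","items":{"type":"array","items":{"type":"number"}}},"roll":{"type":"array","items":{"type":"number"}},"jaw":{"type":"array","items":{"type":"number"}},"newtons":{"type":"number"}},"required":["travel","roll","jaw"]}

```bash
mkdir -p pics; python3 - <<'E'
from station import get_state, optics
import cv2, numpy as np
s=get_state(); print(s)
for n in("top","scene","wrist"):
    c=optics.get_calibration(n); print(n,{k:np.round(v,4).tolist() for k,v in c.items()})
for n in("top","scene"):
    cv2.imwrite(f"pics/{n}0.png",cv2.resize(optics.read_camera(n)[:,:,::-1],(800,600),interpolation=cv2.INTER_CUBIC))
E
```

```text
{'clock': 0.0, 'q': array([-1.25422215,  0.52200387, -0.03633085,  1.59996517,  0.02118775,
        1.02108339, -0.11281142]), 'joint_vel': array([ 0.00073779, -0.00030675, -0.00021017, -0.00059142, -0.00091878,
        0.00238316, -0.00151452]), 'joint_efforts': array([-3.24396433e-04, -9.27113700e+01,  1.97993405e+00, -3.69946718e+01,
        1.78400218e-02,  8.14510568e-03, -1.66910104e-05]), 'tool_pos': array([0.23566128, 0.57853214, 0.23074734]), 'eef_rot': array([-7.22446001e-05,  1.92196467e-01,  9.81356321e-01, -5.32795372e-04]), 'contact_force': array([-0.1553658 ,  0.09923196,  0.17093614]), 'ft_torque': array([ 0.03485377, -0.02325471, -0.02728275]), 'gripper_force': 0.0, 'opening': 0.08564946440684883}
top {'vfov': 44.2885, 'cx': 264.9306, 'cy': 195.4317, 'world_from_camera': [[0.0155, -0.9903, 0.1381, 0.4565], [-0.9997, -0.0179, -0.016, 0.0021], [0.0183, -0.1378, -0.9903, 1.0904], [0.0, 0.0, 0.0, 1.0]]}
scene {'vfov': 54.0221, 'cx': 253.2512, 'cy': 195.8987, 'world_from_camera': [[-0.5789, 0.4757, -0.6623, 1.2267], [0.8152, 0.3547, -0.4579, 0.4384], [0.0171, -0.8049, -0.5931, 0.6699], [0.0, 0.0, 0.0, 1.0]]}
wrist {'vfov': 63.4052, 'cx': 256.7035, 'cy': 193.6196, 'mount': [[0.0016, -0.9454, -0.3258, 0.0843], [1.0, 0.0018, -0.0002, -0.001], [0.0008, -0.3258, 0.9454, -0.1424], [0.0, 0.0, 0.0, 1.0]]}
```

View pics/top0.png

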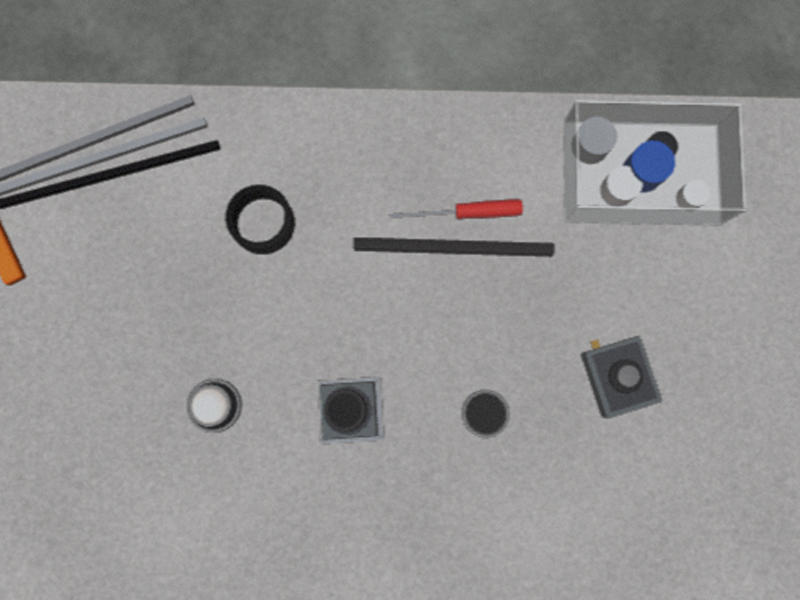

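View pics/scene0.png

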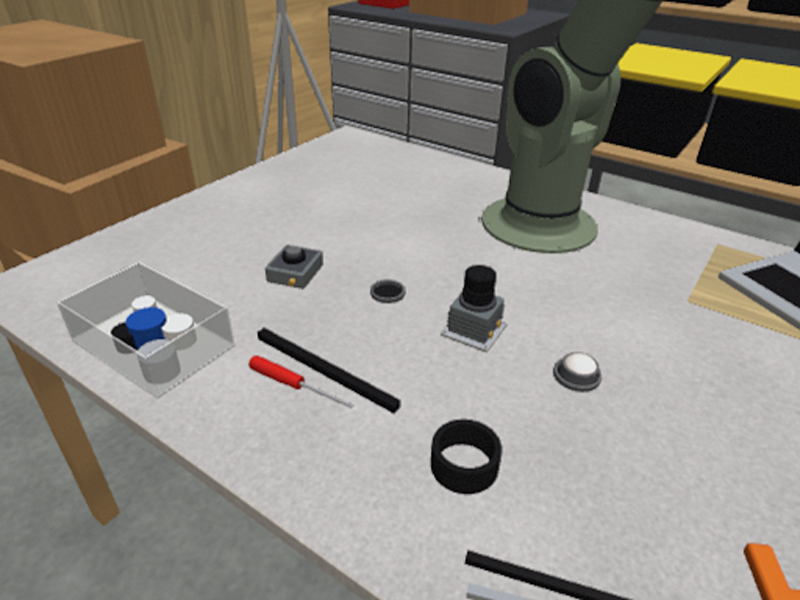

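The top view shows, left to right, the diffuser in its dish (214,405), the camera with cap (351,410), the empty cap dish (486,413) and the trigger (627,377). The tube, tape and screwdriver lie farther out.

```bash
cat > h.py <<'E'
from station import get_state, optics
import cv2, numpy as np
from scipy.spatial.transform import Rotation as R
def pose():
    s=get_state(); T=np.eye(4); T[:3,:3]=R.from_quat(s["eef_rot"],scalar_first=True).as_matrix(); T[:3,3]=s["tool_pos"]; return T
def cam(n,T=None):
    c=optics.get_calibration(n); f=192/np.tan(np.radians(c["vfov"]/2))
    W=c["world_from_camera"] if T is None else T@c["mount"]
    return f,c["cx"],c["cy"],W
def ray(C,u,v):
    f,cx,cy,W=C; return W[:3,3],W[:3,:3]@np.array([(u-cx)/f,(v-cy)/f,1])
def at(C,u,v,z):
    o,d=ray(C,u,v); return o+d*(z-o[2])/d[2]
def proj(C,p):
    f,cx,cy,W=C; q=W[:3,:3].T@(np.asarray(p)-W[:3,3]); return f*q[0]/q[2]+cx,f*q[1]/q[2]+cy
E
python3 - <<'E'
from h import *
C=cam("top"); k=.64
for n,u,v,z in(("dd",214,405,.011),("cap top",346,410,.126),("camplate",351,410,.008),("cd",486,413,.011),("trig",628,377,.055),("tube",453,247,.018),("tape",260,219,.046)):
    print(n,at(C,u*k,v*k,z).round(4))
S=cam("scene")
for n,u,v,z in(("dd",578,371,.011),("cap top",480,274,.126),("cd",388,290,.011),("trig",293,252,.055)):
    print(n,at(S,u*k,v*k,z).round(4))
# trigger triangulation
o1,d1=ray(C,628*k,376*k);o2,d2=ray(S,293*k,250*k)
A=np.stack([d1,-d2],1);t=np.linalg.lstsq(A,o2-o1,rcond=None)[0];print(o1+d1*t[0],o2+d2*t[1])
print(pose().round(3))
E
```

```text
dd [0.4566 0.2712 0.011 ]
cap top [0.4528 0.0723 0.126 ]
camplate [0.4525 0.0736 0.008 ]
cd [ 0.4512 -0.1224  0.011 ]
trig [ 0.5046 -0.3173  0.055 ]
tube [ 0.6947 -0.0719  0.018 ]
tape [0.7244 0.2102 0.046 ]
dd [0.4581 0.2765 0.011 ]
cap top [0.4595 0.0798 0.126 ]
cd [ 0.4566 -0.1132  0.011 ]
trig [ 0.5142 -0.3069  0.055 ]
[ 0.50612527 -0.31814632  0.05239818] [ 0.50467327 -0.31621086  0.05173158]
[[-0.926  0.377 -0.     0.236]
 [ 0.377  0.926 -0.001  0.579]
 [-0.    -0.001 -1.     0.231]
 [ 0.     0.     0.     1.   ]]
```

Call:
apply_moves(
  travel=[
    [-0.03,-0.03,0],
    [-0.065,-0.065,0],
    [-0.1,-0.1,0],
    [-0.135,-0.135,0],
    [-0.17,-0.17,0],
    [-0.205,-0.205,0],
    [-0.24,-0.24,0],
    [-0.275,-0.275,0],
    [-0.31,-0.31,0],
    [-0.345,-0.345,0],
  ],
  roll=[-3,-6,-9,-12,-15,-18,-20,-22.1,-22.1,-22.1],
  jaw=[0.085,0.085,0.085,0.085,0.085,0.085,0.085,0.085,0.085,0.085],
  newtons=25,
)

```text
clock: 1.1
tool_pos: [0.4254, 0.1271, 0.2314]
eef_rot: [0.0, 0.0, 1.0, 0.0]
contact_force: [1.4, 1.2, 1.0]
opening: 0.0847
gripper_force: 0.0
```

```bash
python3 - <<'E'
from h import *
s=get_state();T=pose();print(T.round(4),s["clock"],T[:3,:3].T@(np.array([.453,.072,.231])-T[:3,3]))
E
```

```text
[[-1.000e+00  9.000e-04  1.000e-04  4.254e-01]
 [ 9.000e-04  1.000e+00  1.000e-04  1.271e-01]
 [-1.000e-04  1.000e-04 -1.000e+00  2.314e-01]
 [ 0.000e+00  0.000e+00  0.000e+00  1.000e+00]] 1.1 [-0.02761771 -0.05510436  0.00037573]
```

Call:
apply_moves(
  travel=[
    [-0.014,-0.03,0],
    [-0.028,-0.05,0.0],
    [-0.028,-0.055,0],
    [-0.028,-0.055,0],
  ],
  roll=[0,0,0,0],
  jaw=[0.085,0.085,0.085,0.085],
)

```text
clock: 1.5
tool_pos: [0.4528, 0.0736, 0.2311]
eef_rot: [-0.0, 0.001, 1.0, -0.0]
contact_force: [-0.7, -0.0, 0.4]
opening: 0.0852
gripper_force: 0.0
```

```bash
cat >> h.py <<'E'
def shot(name,box=None):
    T=pose(); im=optics.read_camera("wrist"); cv2.imwrite(f"pics/{name}_raw.png",im[:,:,::-1]); np.save(f"pics/{name}.npy",T)
    cv2.imwrite(f"pics/{name}.png",cv2.resize(im[:,:,::-1],(800,600),interpolation=cv2.INTER_CUBIC)); print(T[:3,3].round(4))
    return T,im
E
python3 - <<'E'
from h import *
T,im=shot("w1"); C=cam("wrist",T)
print(np.array(proj(C,[.453,.072,.126]))/.64)
E
```

```text
[0.4528 0.0736 0.2311]
[399.78604813 302.06372954]
```

View pics/w1.png

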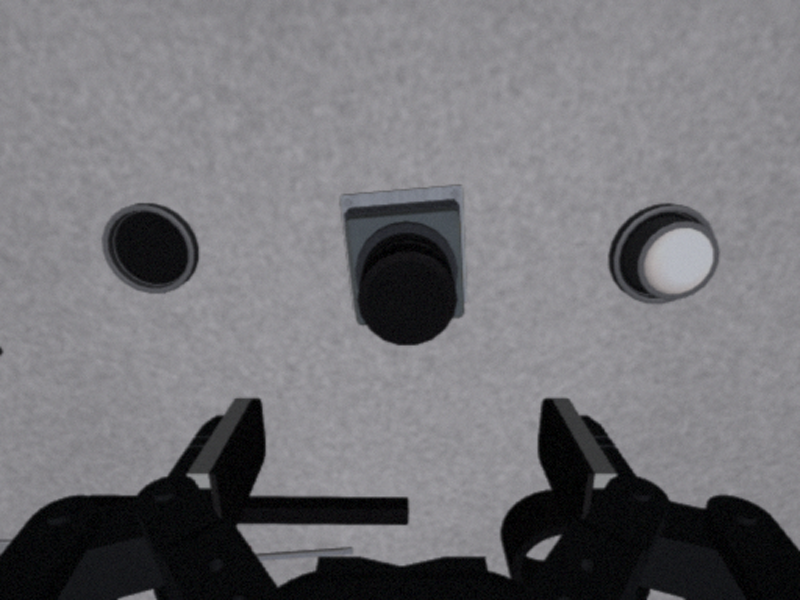

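The wrist view shows the cap's top disc spanning columns 358–457 and reaching row 345, so its centre is about (408,296). The cap dish rim is near (150,248) and the diffuser dish near (664,253), both to be re-measured later.

```bash
python3 - <<'E'
from h import *
T=np.load("pics/w1.npy"); C=cam("wrist",T); k=.64
p=at(C,408*k,296*k,.126); print("cap",p)
im=cv2.imread("pics/w1.png")
for c,z,r,n in((p,.126,.027,"cap"),):
  pts=np.array([proj(C,c+r*np.array([np.cos(a),np.sin(a),0])) for a in np.linspace(0,6.28,60)])/k
  cv2.polylines(im,[pts.astype(int)],True,(0,255,255),1); print(pts.min(0),pts.max(0))
print("cd",at(C,150*k,246*k,.011),"dd",at(C,664*k,253*k,.011))
# button dome etc. camera housing plate corners
for u,v in((341,195),(463,186)): print(at(C,u*k,v*k,.008))
# enlarge cap, brightened
a=cv2.imread("pics/w1_raw.png")[115:230,200:320]; a=cv2.convertScaleAbs(cv2.resize(a,None,fx=5,fy=5,interpolation=cv2.INTER_CUBIC),alpha=3)
pts=np.array([proj(C,p+.027*np.array([np.cos(t),np.sin(t),0])) for t in np.linspace(0,6.28,60)])
cv2.polylines(a,[((pts-[200,115]+.5)*5).astype(int)],True,(0,255,255),1)
cv2.imwrite("pics/w1c.png",a)
E
```

```text
cap [0.44956395 0.07641272 0.126     ]
[357.65375021 246.58468109] [458.37019495 342.2616286 ]
cd [ 0.44727891 -0.11811393  0.011     ] dd [0.45296991 0.27292723 0.011     ]
[0.40967951 0.02815475 0.008     ]
[0.40325088 0.11812043 0.008     ]
```

View pics/w1c.png

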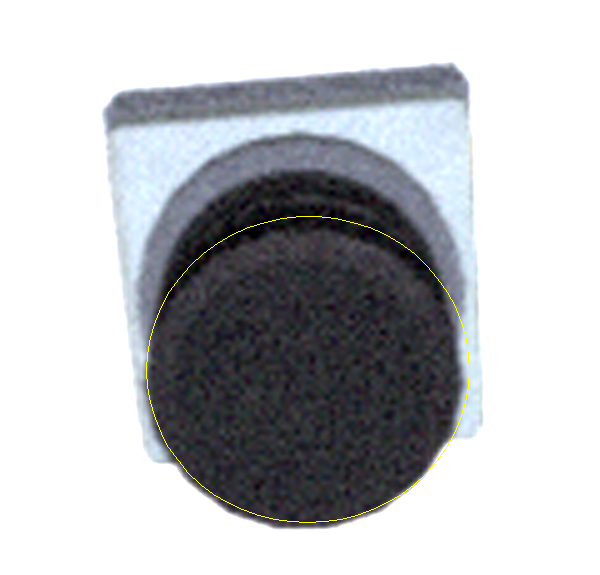

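The crop shows the disc about 1 mm farther down than my circle, so the cap centre is near (0.4506, 0.0762). The plate edge gives a lens axis of (0.452, 0.0764), so the two agree. Next I descend around the cap with the fingers open and close partway to check centring.

Call:
apply_moves(
  travel=[
    [0.001,0.003,0.02],
    [0.001,0.003,0.05],
    [0.001,0.003,0.08],
    [0.001,0.003,0.105],
    [0.001,0.003,0.12],
    [0.001,0.003,0.125],
    [0.001,0.003,0.125],
    [0.001,0.003,0.125],
    [0.001,0.003,0.125],
    [0.001,0.003,0.125],
  ],
  roll=[0,0,0,0,0,0,0,0,0,0],
  jaw=[0.085,0.085,0.085,0.08,0.075,0.07,0.065,0.06,0.06,0.06],
)

```text
clock: 2.55
tool_pos: [0.4524, 0.0773, 0.1069]
eef_rot: [0.001, 0.001, 1.0, 0.0]
contact_force: [-0.7, 0.5, -0.4]
opening: 0.06
gripper_force: 0.0
```

```bash
python3 - <<'E'
from h import *
T,im=shot("w2"); print(get_state()["contact_force"],get_state()["opening"])
a=cv2.convertScaleAbs(im[100:384,130:390,::-1],alpha=2); cv2.imwrite("pics/w2c.png",cv2.resize(a,None,fx=2.1,fy=2.1,interpolation=cv2.INTER_CUBIC))
E
```

```text
[0.4524 0.0773 0.1069]
[ 0.10450988 -0.03666605 -0.14784835] 0.06015477054760109
```

View pics/w2c.png

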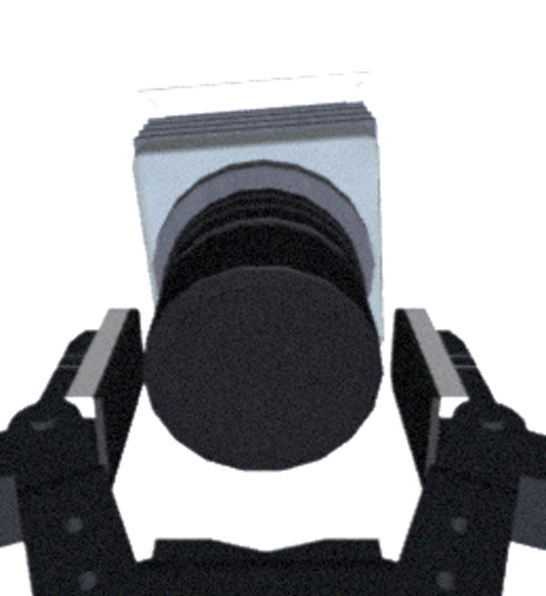

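```bash
python3 - <<'E'
from h import *
T=np.load("pics/w2.npy");C=cam("wrist",np.eye(4))
for x in(.011,-.011):
  for y in(-.03,.03):
    for z in(-.007,-.026,-.045):
      print(x,y,z,((np.array(proj(C,[x,y,z]))-[130,100]+.5)*2.1).round(0))
C=cam("wrist",T)
u,v=263.5/2.1+130-.5,368/2.1+100-.5
print(at(C,u,v,.126))
E
```

```text
0.011 -0.03 -0.007 [142. 307.]
0.011 -0.03 -0.026 [125. 352.]
0.011 -0.03 -0.045 [103. 411.]
0.011 0.03 -0.007 [399. 308.]
0.011 0.03 -0.026 [417. 353.]
0.011 0.03 -0.045 [440. 411.]
-0.011 -0.03 -0.007 [147. 388.]
-0.011 -0.03 -0.026 [132. 440.]
-0.011 -0.03 -0.045 [112. 508.]
-0.011 0.03 -0.007 [393. 388.]
-0.011 0.03 -0.026 [409. 441.]
-0.011 0.03 -0.045 [430. 509.]
[0.44974621 0.07574282 0.126     ]
```

The pads are mid-column 268 and the cap disc 263.5, so the cap sits about 1 mm to −y and about 2 mm to −x of the TCP. I'll correct that, go 4 mm lower and close gently.

Call:
apply_moves(
  travel=[
    [0.002,-0.001,0.002],
    [0.002,-0.001,0.004],
    [0.002,-0.001,0.004],
    [0.002,-0.001,0.004],
    [0.002,-0.001,0.004],
    [0.002,-0.001,0.004],
  ],
  roll=[0,0,0,0,0,0],
  jaw=[0.06,0.06,0.058,0.0565,0.0555,0.055],
  newtons=22,
)

```text
clock: 3.2
tool_pos: [0.4501, 0.0761, 0.1023]
eef_rot: [0.0, 0.001, 1.0, 0.0]
contact_force: [-0.6, -0.2, -0.8]
opening: 0.0548
gripper_force: 0.1
```

Call:
apply_moves(
  travel=[
    [0,0,0],
    [0,0,0],
    [0,0,0],
    [0,0,0],
    [0,0,0],
    [0,0,0],
  ],
  roll=[0,0,0,0,0,0],
  jaw=[0.0545,0.054,0.053,0.052,0.05,0.05],
  newtons=24,
)

```text
clock: 3.8
tool_pos: [0.4501, 0.0762, 0.1026]
eef_rot: [0.0, 0.0, 1.0, 0.0]
contact_force: [-2.2, 0.4, 9.4]
opening: 0.0537
gripper_force: 23.5
```

Call:
apply_moves(
  travel=[
    [0,0,-0.003],
    [0,0,-0.01],
    [0,0,-0.02],
    [0,0,-0.035],
    [0,0,-0.055],
    [0,0,-0.08],
    [0,0,-0.1],
    [0,0,-0.11],
    [0,0,-0.11],
  ],
  roll=[0,0,0,0,0,0,0,0,0],
  jaw=[0.05,0.05,0.05,0.05,0.05,0.05,0.05,0.05,0.05],
)

```text
clock: 4.7
tool_pos: [0.4506, 0.0763, 0.2136]
eef_rot: [0.001, 0.001, 1.0, 0.0]
contact_force: [0.4, -0.8, -0.7]
opening: 0.0536
gripper_force: 25.3
```

```bash
python3 - <<'E'
from h import *
shot("w3")
E
```

```text
[0.4506 0.0763 0.2136]
```

View pics/w3.png

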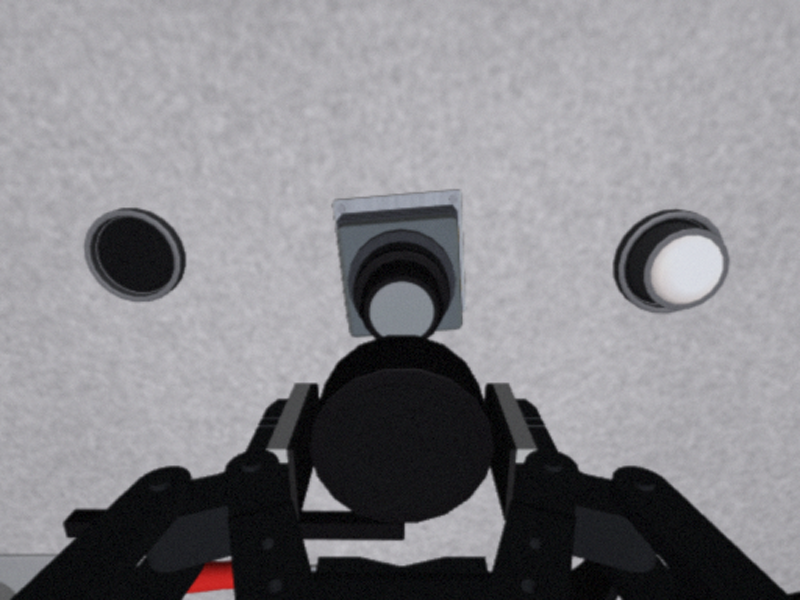

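The lens is bare with its glass at (402,312). The cap is held squarely at (402,445), and the camera plate has not visibly moved. Next I go above the cap dish.

Call:
apply_moves(
  travel=[
    [0,-0.01,0],
    [0,-0.03,0],
    [0,-0.06,0],
    [0,-0.095,0],
    [0,-0.13,0],
    [0,-0.16,0],
    [0,-0.18,0],
    [0,-0.191,0],
    [0.002,-0.195,0],
    [0.002,-0.195,0],
  ],
  roll=[0,0,0,0,0,0,0,0,0,0],
  jaw=[0.05,0.05,0.05,0.05,0.05,0.05,0.05,0.05,0.05,0.05],
)

```text
clock: 5.75
tool_pos: [0.4474, -0.1188, 0.2119]
eef_rot: [-0.0, 0.001, 1.0, 0.0]
contact_force: [0.3, 0.5, -0.5]
opening: 0.0533
gripper_force: 25.4
```

```bash
python3 - <<'E'
from h import *
k=.64
T=np.load("pics/w3.npy"); C=cam("wrist",T)
print("lens",at(C,402*k,311*k,.122)); p=at(C,402*k,445*k,T[2,3]+.0234); print("cap held",p,"rel TCP",p-T[:3,3])
print("plate",at(C,333*k,205*k,.008),at(C,462*k,191*k,.008))
T,im=shot("w4"); C=cam("wrist",T)
x0,y0=180,90
a=im[y0:y0+150,x0:x0+150,::-1]; a=cv2.convertScaleAbs(cv2.resize(a,None,fx=4,fy=4,interpolation=cv2.INTER_CUBIC),alpha=1.5)
p=at(C,402*k,255*k,.011); print(p,proj(C,p))
cv2.imwrite("pics/w4c.png",a)
E
```

```text
lens [0.45127643 0.07594982 0.122     ]
cap held [0.45028988 0.07577236 0.23696266] rel TCP [-0.0003118  -0.00049323  0.0234    ]
plate [0.41308912 0.02719032 0.008     ] [0.4033239  0.11819807 0.008     ]
[ 0.4474 -0.1188  0.2119]
[ 0.44438219 -0.11906891  0.011     ] (np.float64(257.28000000000003), np.float64(163.19999999999993))
```

View pics/w4c.png

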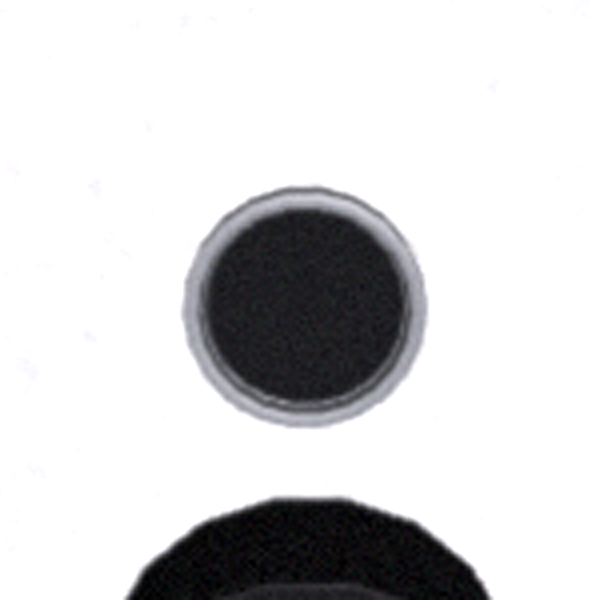

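```bash
python3 - <<'E'
from h import *
T=np.load("pics/w4.npy"); C=cam("wrist",T)
p=at(C,180+305/4-.4,90+309/4-.4,.011);print(p)
for r in(.035,.030):
  q=np.array([proj(C,p+r*np.array([np.cos(t),np.sin(t),0])) for t in np.linspace(0,6.28,90)]);q=(q-[180,90]+.4)*4;print(q.min(0),q.max(0))
print("top view says", at(cam("top"),486*.64,413*.64,.011))
E
```

```text
[ 0.44861898 -0.12068763  0.011     ]
[181.5774972  184.90902827] [428.43996332 425.41040958]
[199.23518735 203.13948752] [410.7792132  409.22730598]
top view says [ 0.45118361 -0.12235324  0.011     ]
```

Call:
apply_moves(
  travel=[
    [-0.0025,-0.0015,0.015],
    [-0.0025,-0.0015,0.045],
    [-0.0025,-0.0015,0.08],
    [-0.0025,-0.0015,0.115],
    [-0.0025,-0.0015,0.145],
    [-0.0025,-0.0015,0.17],
    [-0.0025,-0.0015,0.182],
    [-0.0025,-0.0015,0.188],
    [-0.0025,-0.0015,0.19],
    [-0.0025,-0.0015,0.19],
  ],
  roll=[0,0,0,0,0,0,0,0,0,0],
  jaw=[0.05,0.05,0.05,0.05,0.05,0.05,0.05,0.05,0.05,0.05],
)

```text
clock: 6.8
tool_pos: [0.4508, -0.1203, 0.0229]
eef_rot: [0.0, 0.0, 1.0, -0.0]
contact_force: [0.4, -0.1, 1.3]
opening: 0.0535
gripper_force: 25.5
```

```bash
python3 - <<'E'
from h import *
T,im=shot("w5")
S=optics.read_camera("scene")[:,:,::-1]
a=cv2.resize(S[150:240,200:310],None,fx=5,fy=5,interpolation=cv2.INTER_CUBIC)
b=cv2.resize(im[80:380,100:420,::-1],(480,450))
cv2.imwrite("pics/w5c.png",cv2.convertScaleAbs(np.hstack([cv2.resize(a,(550,450)),b])[:,:1030],alpha=1.6)[:, :] if 0 else cv2.convertScaleAbs(cv2.resize(np.hstack([cv2.resize(a,(400,400)),cv2.resize(b,(400,400))]),(800,400)),alpha=1.7))
E
```

```text
[ 0.4508 -0.1203  0.0229]
```

View pics/w5c.png

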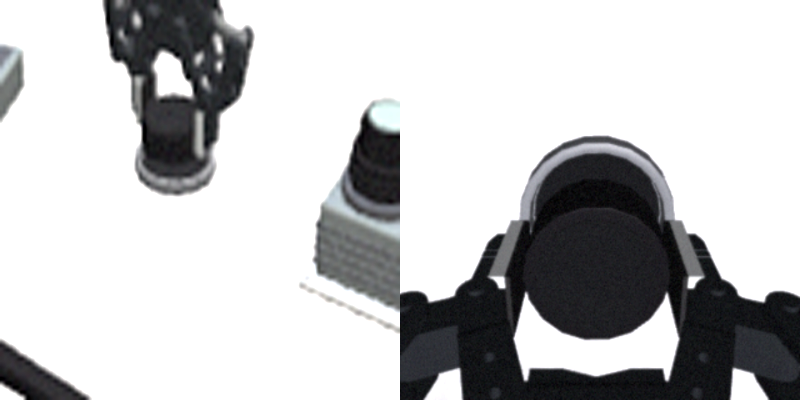

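```bash
python3 - <<'E'
from h import *
T=np.load("pics/w5.npy"); C=cam("wrist",T)
f=lambda q:(((q[0]-100)*1.25+400).round(1),((q[1]-80)*4/3).round(1))
for x in(.448,.450,.452):
  print(x,"rim outer/inner tops",f(proj(C,[x-.035,-.1203,.011])),f(proj(C,[x-.030,-.1203,.011])))
c=T[:3,3]+[0,0,.0234]
print("cap top edges",f(proj(C,c-[.027,0,0])),f(proj(C,c+[.027,0,0])))
a=cv2.imread("pics/w5_raw.png").astype(float).mean(2)[170:205,254:262].mean(1).round(0); print(list(zip(range(170,205),a)))
E
```

```text
0.448 rim outer/inner tops (np.float64(597.8), np.float64(136.3)) (np.float64(597.8), np.float64(148.5))
0.45 rim outer/inner tops (np.float64(597.8), np.float64(141.2)) (np.float64(597.7), np.float64(153.3))
0.452 rim outer/inner tops (np.float64(597.8), np.float64(146.1)) (np.float64(597.7), np.float64(158.1))
cap top edges (np.float64(598.1), np.float64(201.4)) (np.float64(597.7), np.float64(337.5))
[(170, np.float64(170.0)), (171, np.float64(168.0)), (172, np.float64(169.0)), (173, np.float64(168.0)), (174, np.float64(169.0)), (175, np.float64(170.0)), (176, np.float64(169.0)), (177, np.float64(169.0)), (178, np.float64(169.0)), (179, np.float64(169.0)), (180, np.float64(166.0)), (181, np.float64(138.0)), (182, np.float64(68.0)), (183, np.float64(42.0)), (184, np.float64(42.0)), (185, np.float64(42.0)), (186, np.float64(53.0)), (187, np.float64(92.0)), (188, np.float64(124.0)), (189, np.float64(126.0)), (190, np.float64(119.0)), (191, np.float64(110.0)), (192, np.float64(101.0)), (193, np.float64(93.0)), (194, np.float64(79.0)), (195, np.float64(38.0)), (196, np.float64(20.0)), (197, np.float64(19.0)), (198, np.float64(18.0)), (199, np.float64(16.0)), (200, np.float64(18.0)), (201, np.float64(19.0)), (202, np.float64(18.0)), (203, np.float64(18.0)), (204, np.float64(20.0))]
```

Dish and cap share column 597, and the cap is about 1 mm far in x. I'll correct that and lower gently.

Call:
apply_moves(
  travel=[
    [0.001,0,0.004],
    [0.001,0,0.008],
    [0.001,0,0.011],
    [0.001,0,0.013],
    [0.001,0,0.0145],
    [0.001,0,0.0155],
    [0.001,0,0.0155],
  ],
  roll=[0,0,0,0,0,0,0],
  jaw=[0.05,0.05,0.05,0.05,0.05,0.05,0.05],
)

```text
clock: 7.6
tool_pos: [0.4493, -0.1204, 0.0073]
eef_rot: [0.0, 0.001, 1.0, 0.0]
contact_force: [-4.7, 1.6, 18.9]
opening: 0.0538
gripper_force: 35.5
```

Call:
apply_moves(
  travel=[
    [0,0,0.001],
    [0,0,0.002],
    [0,0,0.002],
    [0,0,0.002],
  ],
  roll=[0,0,0,0],
  jaw=[0.05,0.05,0.05,0.05],
)

```text
clock: 8.0
tool_pos: [0.4494, -0.1205, 0.0069]
eef_rot: [0.0, 0.001, 1.0, 0.0]
contact_force: [-15.6, 4.4, 75.2]
opening: 0.0535
gripper_force: 65.9
```

Too much force, so I'm backing off before anything else.

Call:
apply_moves(
  travel=[
    [0,0,-0.002],
    [0,0,-0.003],
    [0,0,-0.003],
  ],
  roll=[0,0,0],
  jaw=[0.05,0.05,0.05],
)

```text
clock: 8.3
tool_pos: [0.4495, -0.1204, 0.0079]
eef_rot: [0.0, 0.001, 1.0, -0.0]
contact_force: [-0.1, -0.0, 0.5]
opening: 0.0536
gripper_force: 25.5
```

```bash
python3 - <<'E'
from h import *
T,im=shot("w6")
S=optics.read_camera("scene")[:,:,::-1]
a=cv2.resize(S[160:200,225:270],(450,400),interpolation=cv2.INTER_CUBIC)
b=cv2.resize(im[180:320,180:336,::-1],(450,400),interpolation=cv2.INTER_CUBIC)
cv2.imwrite("pics/w6c.png",cv2.convertScaleAbs(cv2.resize(np.hstack([a,b]),(800,356)),alpha=1.8))
E
```

```text
[ 0.4495 -0.1204  0.0079]
```

View pics/w6c.png

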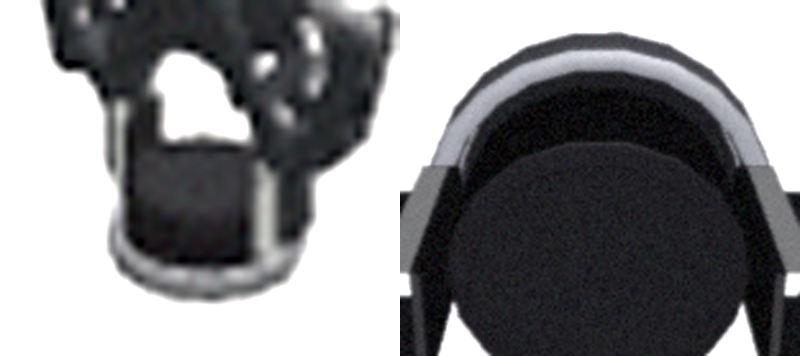

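The fingertips appear to be on the dish rim, with the cap inside the dish. I'll check numerically whether the cap slid in the grip.

```bash
python3 - <<'E'
from h import *
C=cam("wrist",np.eye(4))
for n in("w3","w4","w5","w6"):
    g=cv2.imread(f"pics/{n}_raw.png").astype(float).mean(2)
    o=[]
    for u in(240,250,270,275):
        col=g[300:360,u]; j=np.argmax(np.diff(col)); o.append(300+j)
    # half-level subpixel bottom edge
    col=g[300:360,246:268].mean(1); t=(col[:20].mean()+col.max())/2; i=np.argmax(col>t); print(n,o,300+i-1+(t-col[i-1])/(col[i]-col[i-1]), g[280:330,257].min())
for z in(-.0234,-.0264,-.0204): print(z,proj(C,[-.027,0,z]),proj(C,[0,.027,z])[0]-proj(C,[0,-.027,z])[0])
E
```

```text
w3 [np.int64(345), np.int64(345), np.int64(333), np.int64(331)] 344.41088419029313 12.333333333333334
w4 [np.int64(347), np.int64(347), np.int64(348), np.int64(348)] 348.0644289785182 13.333333333333334
w5 [np.int64(332), np.int64(334), np.int64(333), np.int64(331)] 334.1423387978142 13.333333333333334
w6 [np.int64(332), np.int64(334), np.int64(333), np.int64(331)] 334.14849895275773 12.333333333333334
-0.0234 (np.float64(258.1479481523068), np.float64(333.1655977437356)) 119.78845079886716
-0.0264 (np.float64(258.16982471302555), np.float64(337.95335662671147)) 122.26345841470112
-0.0204 (np.float64(258.1268894419173), np.float64(328.5568281556885)) 117.41165928152614
```

The cap did not slip. The fingertips meet the rim 3 mm before the cap reaches the floor. I'll set the cap on the free bench beyond the dish, regrip it about 6 mm higher and then seat it.

Call:
apply_moves(
  travel=[
    [0,0,-0.01],
    [0,0,-0.025],
    [-0.03,0,-0.03],
    [-0.07,0,-0.03],
    [-0.1,0,-0.03],
    [-0.11,0,-0.02],
    [-0.11,0,-0.008],
    [-0.11,0,-0.001],
    [-0.11,0,0.002],
    [-0.11,0,0.002],
  ],
  roll=[0,0,0,0,0,0,0,0,0,0],
  jaw=[0.05,0.05,0.05,0.05,0.05,0.05,0.05,0.05,0.05,0.05],
)

```text
clock: 9.4
tool_pos: [0.5583, -0.1206, 0.0054]
eef_rot: [-0.001, 0.001, 1.0, 0.0]
contact_force: [0.4, 0.1, -1.1]
opening: 0.0536
gripper_force: 25.5
```

Call:
apply_moves(
  travel=[
    [0,0,0.0015],
    [0,0,0.003],
    [0,0,0.004],
    [0,0,0.004],
  ],
  roll=[0,0,0,0],
  jaw=[0.05,0.05,0.05,0.05],
)

```text
clock: 9.8
tool_pos: [0.5593, -0.1205, 0.0018]
eef_rot: [-0.0, 0.001, 1.0, -0.0]
contact_force: [0.0, 0.5, -0.7]
opening: 0.0534
gripper_force: 25.5
```

Call:
apply_moves(
  travel=[
    [0,0,0.0005],
    [0,0,0.001],
    [0,0,0.001],
  ],
  roll=[0,0,0],
  jaw=[0.05,0.05,0.05],
)

```text
clock: 10.1
tool_pos: [0.5593, -0.1205, 0.0008]
eef_rot: [-0.0, 0.001, 1.0, -0.0]
contact_force: [-0.6, 0.2, -0.3]
opening: 0.0536
gripper_force: 25.5
```

Call:
apply_moves(
  travel=[
    [0,0,0.0003],
    [0,0,0.0006],
    [0,0,0.0006],
  ],
  roll=[0,0,0],
  jaw=[0.05,0.05,0.05],
)

```text
clock: 10.4
tool_pos: [0.5594, -0.1205, 0.0007]
eef_rot: [0.0, 0.001, 1.0, 0.0]
contact_force: [-3.7, 0.7, 9.7]
opening: 0.0536
gripper_force: 26.3
```

Contact came at the predicted height. Now I release and regrip higher.

Call:
apply_moves(
  travel=[
    [0,0,-0.0005],
    [0,0,-0.0005],
    [0,0,-0.0005],
    [0,0,-0.003],
    [0,0,-0.0065],
    [0,0,-0.0065],
    [0,0,-0.0065],
    [0,0,-0.0065],
    [0,0,-0.0065],
    [0,0,-0.0065],
  ],
  roll=[0,0,0,0,0,0,0,0,0,0],
  jaw=[0.055,0.058,0.06,0.06,0.06,0.057,0.055,0.054,0.052,0.05],
  newtons=24,
)

```text
clock: 11.4
tool_pos: [0.5595, -0.1205, 0.0071]
eef_rot: [0.0, 0.001, 1.0, -0.0]
contact_force: [-2.5, 1.3, 11.2]
opening: 0.0536
gripper_force: 23.2
```

Call:
apply_moves(
  travel=[
    [0,0,0],
    [0,0,0],
    [0,0,0],
  ],
  roll=[0,0,0],
  jaw=[0.05,0.05,0.05],
)

```text
clock: 11.7
tool_pos: [0.5595, -0.1205, 0.0071]
eef_rot: [0.0, 0.001, 1.0, -0.0]
contact_force: [-2.8, -0.0, 9.6]
opening: 0.0531
gripper_force: 23.2
```

Call:
apply_moves(
  travel=[
    [0,0,-0.004],
    [0,0,-0.015],
    [0,0,-0.03],
    [0.02,0,-0.035],
    [0.06,0,-0.035],
    [0.095,0,-0.035],
    [0.11,0,-0.035],
    [0.11,0,-0.03],
    [0.11,0,-0.025],
    [0.11,0,-0.025],
  ],
  roll=[0,0,0,0,0,0,0,0,0,0],
  jaw=[0.05,0.05,0.05,0.05,0.05,0.05,0.05,0.05,0.05,0.05],
)

```text
clock: 12.7
tool_pos: [0.4503, -0.1203, 0.0314]
eef_rot: [0.0, 0.0, 1.0, 0.0]
contact_force: [0.3, 0.5, -0.3]
opening: 0.0533
gripper_force: 25.4
```

```bash
cat >> h.py <<'E'
def edge(g,a,b,lo,hi,axis=0,t=None):
    """profiles"""
    p=g[lo:hi,a:b].mean(1) if axis==0 else g[a:b,lo:hi].mean(0)
    return list(zip(range(lo,hi),p.round(0).astype(int)))
E
python3 - <<'E'
from h import *
T,im=shot("w7"); g=im.astype(float).mean(2)
col=g[:,255:261].mean(1).round(0).astype(int)
d=np.diff(col); print([(i,col[i-2],col[i+3]) for i in range(120,350) if abs(d[i])>25])
C=cam("wrist",T)
for x in(.449,.450,.451): print(x,proj(C,[x-.035,-.1205,.011]),proj(C,[x-.03,-.1205,.011]))
c=T[:3,3]+[0,0,.0169]; print("cap",proj(C,c-[.027,0,0]),proj(C,c+[.027,0,0]))
# dish left/right outer edges
for r in (190,200,210): 
    q=g[r]; e=np.abs(np.diff(q)); print(r,[i for i in range(180,340) if e[i]>25])
E
```

```text
[ 0.4503 -0.1203  0.0314]
[(177, np.int64(168), np.int64(41)), (178, np.int64(168), np.int64(40)), (182, np.int64(41), np.int64(126)), (183, np.int64(40), np.int64(120)), (190, np.int64(101), np.int64(17)), (323, np.int64(18), np.int64(164)), (324, np.int64(19), np.int64(165))]
0.449 (np.float64(257.753815574556), np.float64(180.36149837507645)) (np.float64(257.7361871162883), np.float64(189.0615680921241))
0.45 (np.float64(257.7502628581557), np.float64(182.114849683389)) (np.float64(257.7327015770401), np.float64(190.78176585421596))
0.451 (np.float64(257.74672373166044), np.float64(183.8614940455313)) (np.float64(257.7292292444341), np.float64(192.49544581952748))
cap (np.float64(258.43146553437106), np.float64(224.56877220966248)) (np.float64(258.14416382139933), np.float64(323.3886166994266))
190 [219, 220, 221, 227, 286, 293, 294]
200 [210, 211, 213, 214, 225, 300, 303, 304]
210 [204, 216, 309]
```

Cap and dish are aligned within 0.5 mm, so I lower the cap.

Call:
apply_moves(
  travel=[
    [0,0,0.005],
    [0,0,0.01],
    [0,0,0.014],
    [0,0,0.0165],
    [0,0,0.018],
    [0,0,0.018],
  ],
  roll=[0,0,0,0,0,0],
  jaw=[0.05,0.05,0.05,0.05,0.05,0.05],
)

```text
clock: 13.35
tool_pos: [0.4492, -0.1204, 0.0135]
eef_rot: [-0.0, 0.001, 1.0, 0.0]
contact_force: [-0.4, 0.1, 0.2]
opening: 0.0533
gripper_force: 25.4
```

Call:
apply_moves(
  travel=[
    [0,0,0.0008],
    [0,0,0.0016],
    [0,0,0.0016],
  ],
  roll=[0,0,0],
  jaw=[0.05,0.05,0.05],
)

```text
clock: 13.65
tool_pos: [0.4494, -0.1204, 0.0121]
eef_rot: [0.0, 0.001, 1.0, -0.0]
contact_force: [-0.1, 0.3, -1.0]
opening: 0.0534
gripper_force: 25.4
```

Call:
apply_moves(
  travel=[
    [0,0,0.0005],
    [0,0,0.001],
    [0,0,0.001],
  ],
  roll=[0,0,0],
  jaw=[0.05,0.05,0.05],
)

```text
clock: 13.95
tool_pos: [0.4494, -0.1204, 0.0112]
eef_rot: [0.0, 0.001, 1.0, 0.0]
contact_force: [-0.4, 0.7, 3.5]
opening: 0.0533
gripper_force: 25.6
```

The cap touches the dish floor at the predicted height with 3.5 N. I release it and lift.

Call:
apply_moves(
  travel=[
    [0,0,0],
    [0,0,0],
    [0,0,0],
    [0,0,-0.002],
    [0,0,-0.01],
    [0,0,-0.03],
    [0,0,-0.065],
    [0,0,-0.105],
    [0,0,-0.15],
    [0,0,-0.19],
  ],
  roll=[0,0,0,0,0,0,0,0,0,0],
  jaw=[0.055,0.058,0.062,0.068,0.075,0.08,0.085,0.085,0.085,0.085],
)

```text
clock: 14.95
tool_pos: [0.449, -0.1204, 0.2038]
eef_rot: [0.0, 0.001, 1.0, -0.0]
contact_force: [0.9, 0.1, 0.7]
opening: 0.0848
gripper_force: 0.0
```

```bash
python3 - <<'E'
from h import *
T,im=shot("w8"); C=cam("wrist",T); g=im.astype(float).mean(2)
c=np.array([.4500,-.1206]);
print("dish pred",proj(C,[*c,.011]),"captop pred",proj(C,[*c,.028]))
m=((g<30)*255).astype(np.uint8); m[300:]=0
n,l,s,ce=cv2.connectedComponentsWithStats(m)
for i in range(1,n):
    if s[i,4]>150: print(s[i],ce[i])
h=np.array([proj(C,[c[0]+.027*np.cos(t),c[1]+.027*np.sin(t),.028]) for t in np.linspace(0,6.28,60)]);print(h.min(0),h.max(0))
k=g[:,255:260].mean(1).round(0).astype(int);print(k[100:230].tolist())
E
```

```text
[ 0.449  -0.1204  0.2038]
dish pred (np.float64(257.414680661215), np.float64(168.09054197506188)) captop pred (np.float64(257.4334211191957), np.float64(172.08953399269112))
[ 232  143   51   54 2206] [257.00362647 169.40389846]
[ 403  143   27   76 1133] [415.309797   178.88261253]
[ 443  159   69   70 3121] [476.57161166 189.65908363]
[ 48 205  51  45 933] [ 78.1789925  222.74062165]
[136 256  33  44 874] [156.40045767 282.38215103]
[345 256  33  44 871] [356.94948335 282.45694604]
[112 267  30  33 284] [126.25       284.14788732]
[372 267  30  33 269] [387.18959108 284.20446097]
[231.90019734 146.73793261] [282.97172376 196.14990378]
[141, 145, 147, 146, 144, 144, 142, 143, 143, 143, 143, 143, 142, 141, 140, 139, 139, 141, 141, 142, 143, 142, 142, 143, 143, 144, 144, 145, 144, 142, 140, 140, 142, 142, 142, 138, 99, 63, 88, 102, 89, 69, 43, 22, 13, 12, 3, 8, 8, 16, 21, 22, 22, 19, 15, 14, 14, 15, 13, 14, 15, 14, 15, 11, 17, 14, 15, 13, 13, 14, 13, 10, 12, 15, 14, 13, 12, 15, 14, 12, 13, 15, 16, 15, 16, 15, 13, 15, 15, 16, 14, 14, 14, 16, 15, 12, 24, 53, 91, 122, 139, 144, 144, 144, 144, 143, 143, 142, 143, 141, 140, 138, 139, 139, 141, 142, 142, 141, 140, 140, 140, 140, 140, 141, 143, 142, 141, 144, 145, 145]
```

The cap disc sits exactly where predicted, flat in its dish. Next is the diffuser.

Call:
apply_moves(
  travel=[
    [-0.004,0.02,0],
    [-0.004,0.06,0],
    [-0.004,0.105,0],
    [-0.004,0.15,0],
    [-0.004,0.2,0],
    [-0.004,0.25,0],
    [-0.004,0.295,0],
    [-0.004,0.34,0],
    [-0.004,0.375,0],
    [-0.004,0.393,0],
  ],
  roll=[0,0,0,0,0,0,0,0,0,0],
  jaw=[0.085,0.085,0.085,0.085,0.085,0.085,0.085,0.085,0.085,0.085],
)

```text
clock: 16.0
tool_pos: [0.453, 0.2757, 0.2015]
eef_rot: [0.0, -0.001, 1.0, 0.0]
contact_force: [-0.4, -0.1, 1.3]
opening: 0.0849
gripper_force: 0.0
```

Call:
apply_moves(
  travel=[
    [0,0,0],
    [0,0,0],
  ],
  roll=[0,0],
  jaw=[0.085,0.085],
)

```text
clock: 16.2
tool_pos: [0.4538, 0.2717, 0.2012]
eef_rot: [-0.0, 0.001, 1.0, -0.0]
contact_force: [-0.1, -1.0, -0.2]
opening: 0.0848
gripper_force: 0.0
```

```bash
python3 - <<'E'
from h import *
T,im=shot("w9"); C=cam("wrist",T); g=im.astype(float).mean(2)
m=((g>175)*255).astype(np.uint8); m[300:]=0
n,l,s,ce=cv2.connectedComponentsWithStats(m)
for i in range(1,n):
    if s[i,4]>150: print(s[i],ce[i],im[l==i].mean(0))
print("dish pred",proj(C,[.4545,.273,.011]),"dome rim",proj(C,[.4545,.273,.028]))
r=int(proj(C,[.4545,.273,.02])[1]); print(r,g[r-1:r+2,200:320].mean(0).astype(int).tolist())
print(g[120:230,255:261].mean(1).astype(int).tolist())
E
```

```text
[0.4538 0.2717 0.2012]
dish pred (np.float64(258.8091863896178), np.float64(168.59672594132678)) dome rim (np.float64(258.8869794892923), np.float64(172.6355083935121))
170 [129, 128, 131, 130, 131, 134, 133, 132, 131, 133, 134, 134, 134, 128, 126, 126, 124, 125, 125, 128, 131, 129, 130, 128, 94, 78, 79, 75, 54, 46, 34, 21, 19, 58, 77, 81, 81, 102, 134, 149, 157, 163, 165, 167, 169, 167, 169, 167, 169, 169, 169, 170, 172, 170, 168, 169, 170, 169, 170, 170, 168, 169, 169, 170, 169, 170, 171, 169, 171, 171, 170, 171, 169, 170, 169, 170, 169, 171, 170, 169, 169, 165, 161, 151, 108, 86, 78, 79, 62, 36, 57, 72, 78, 77, 105, 125, 133, 134, 131, 130, 128, 128, 126, 126, 127, 127, 126, 123, 122, 121, 122, 124, 126, 129, 125, 124, 126, 124, 123, 125]
[132, 133, 131, 131, 130, 132, 132, 131, 130, 127, 127, 127, 122, 87, 52, 83, 96, 83, 66, 39, 18, 12, 19, 26, 28, 32, 59, 83, 85, 86, 95, 147, 164, 167, 168, 170, 169, 169, 171, 169, 169, 171, 169, 171, 170, 170, 170, 171, 171, 170, 169, 169, 170, 170, 170, 169, 169, 170, 170, 170, 170, 169, 170, 170, 170, 170, 170, 168, 166, 163, 158, 155, 152, 149, 141, 122, 91, 77, 75, 75, 80, 77, 98, 124, 130, 127, 128, 126, 128, 128, 127, 129, 129, 128, 129, 130, 132, 132, 133, 130, 130, 128, 129, 130, 129, 127, 125, 128, 133, 137]
```

Diffuser centre is about (0.455, 0.2755), offset about 2 mm in its dish. I descend partway and re-measure.

Call:
apply_moves(
  travel=[
    [-0.001,0.004,0.02],
    [-0.001,0.004,0.055],
    [-0.001,0.004,0.095],
    [-0.001,0.004,0.13],
    [-0.001,0.004,0.152],
    [-0.001,0.004,0.16],
    [-0.001,0.004,0.16],
    [-0.001,0.004,0.16],
  ],
  roll=[0,0,0,0,0,0,0,0],
  jaw=[0.085,0.085,0.085,0.085,0.08,0.075,0.072,0.072],
)

```text
clock: 17.05
tool_pos: [0.4555, 0.2764, 0.0422]
eef_rot: [0.001, 0.001, 1.0, 0.0]
contact_force: [0.2, 0.4, 1.2]
opening: 0.072
gripper_force: 0.0
```

```bash
python3 - <<'E'
from h import *
T,im=shot("w10"); C=cam("wrist",T); g=im.astype(float).mean(2)
c=[*T[:2,3]]
print("pred hood top ctr",proj(C,[*c,.028]),[proj(C,[c[0]+a,c[1]+b,.028]) for a,b in((0,-.03),(0,.03),(-.03,0),(.03,0))])
for r in (190,200,210,215): print(r,g[r-1:r+2,190:330].mean(0).astype(int).tolist())
print(g[150:280,255:261].mean(1).astype(int).tolist())
E
```

```text
[0.4555 0.2764 0.0422]
pred hood top ctr (np.float64(258.0538855424509), np.float64(245.02264680427913)) [(np.float64(204.9860569920322), np.float64(245.0282983614018)), (np.float64(311.1307953297386), np.float64(245.01699428003326)), (np.float64(258.1143668517313), np.float64(194.9331184808088)), (np.float64(257.9997922982872), np.float64(289.8216949380758))]
190 [139, 139, 138, 141, 137, 137, 136, 135, 136, 136, 134, 133, 134, 131, 107, 71, 55, 59, 72, 77, 78, 80, 78, 78, 76, 72, 68, 59, 49, 37, 21, 18, 12, 10, 13, 11, 15, 11, 10, 15, 16, 18, 20, 21, 24, 24, 27, 27, 27, 26, 27, 28, 26, 25, 28, 25, 28, 28, 29, 27, 28, 29, 27, 28, 29, 30, 28, 27, 31, 29, 29, 29, 27, 29, 30, 28, 29, 30, 30, 31, 30, 30, 27, 30, 32, 31, 29, 29, 28, 26, 23, 15, 18, 16, 15, 13, 21, 26, 43, 56, 64, 69, 74, 79, 82, 85, 85, 85, 81, 64, 53, 50, 80, 119, 128, 130, 128, 127, 128, 126, 127, 126, 128, 127, 127, 129, 128, 125, 126, 126, 128, 130, 129, 132, 132, 134, 132, 132, 131, 131]
200 [128, 128, 131, 131, 131, 134, 131, 123, 85, 63, 66, 74, 79, 78, 77, 75, 73, 67, 58, 47, 36, 22, 16, 15, 14, 13, 13, 12, 15, 2
[... 1657 characters left out ...]
75, 74, 95, 124, 133, 133, 135, 135, 136, 138, 135, 136, 135, 135, 135, 134, 132, 129]
[135, 136, 133, 134, 132, 134, 132, 131, 130, 128, 128, 127, 127, 127, 128, 129, 127, 92, 46, 31, 31, 48, 88, 98, 95, 90, 78, 72, 62, 30, 17, 12, 16, 19, 26, 29, 29, 27, 30, 29, 30, 29, 31, 28, 29, 42, 75, 89, 84, 80, 81, 80, 80, 81, 104, 158, 169, 170, 169, 170, 170, 171, 171, 172, 172, 172, 172, 171, 171, 172, 171, 172, 172, 172, 172, 172, 173, 170, 173, 173, 172, 172, 173, 172, 172, 171, 172, 172, 172, 171, 171, 172, 172, 172, 172, 172, 172, 172, 173, 172, 172, 173, 172, 172, 173, 172, 171, 171, 171, 171, 172, 172, 171, 172, 172, 172, 173, 172, 172, 170, 170, 172, 172, 169, 167, 165, 163, 160, 157, 154]
```

The diffuser is about 1 mm to −y and well centred in x. I correct, descend and close gently.

Call:
apply_moves(
  travel=[
    [0,-0.001,0.008],
    [0,-0.001,0.018],
    [0,-0.001,0.026],
    [0,-0.001,0.031],
    [0,-0.001,0.033],
    [0,-0.001,0.033],
    [0,-0.001,0.033],
    [0,-0.001,0.033],
  ],
  roll=[0,0,0,0,0,0,0,0],
  jaw=[0.072,0.072,0.072,0.072,0.07,0.067,0.065,0.063],
  newtons=22,
)

```text
clock: 17.9
tool_pos: [0.4549, 0.2757, 0.0083]
eef_rot: [0.0, 0.001, 1.0, 0.0]
contact_force: [-0.1, 0.0, -0.2]
opening: 0.063
gripper_force: 0.0
```

Call:
apply_moves(
  travel=[
    [0,0,-0.001],
    [0,0,-0.001],
    [0,0,-0.001],
    [0,0,-0.001],
    [0,0,-0.001],
    [0,0,-0.001],
    [0,0,-0.001],
    [0,0,-0.001],
  ],
  roll=[0,0,0,0,0,0,0,0],
  jaw=[0.062,0.061,0.06,0.059,0.058,0.056,0.056,0.056],
  newtons=25,
)

```text
clock: 18.7
tool_pos: [0.4549, 0.2758, 0.0095]
eef_rot: [0.0, 0.001, 1.0, 0.0]
contact_force: [-2.3, -0.6, 9.8]
opening: 0.0582
gripper_force: 24.6
```

Call:
apply_moves(
  travel=[
    [0,0,-0.003],
    [0,0,-0.012],
    [0,0,-0.03],
    [0,0,-0.055],
    [0,0,-0.085],
    [0,0,-0.12],
    [0,0,-0.155],
    [0,0,-0.185],
    [0,0,-0.2],
    [0,0,-0.204],
  ],
  roll=[0,0,0,0,0,0,0,0,0,0],
  jaw=[0.056,0.056,0.056,0.056,0.056,0.056,0.056,0.056,0.056,0.056],
)

```text
clock: 19.7
tool_pos: [0.4553, 0.2759, 0.2153]
eef_rot: [0.001, 0.001, 1.0, 0.001]
contact_force: [-0.4, 0.4, -1.5]
opening: 0.0583
gripper_force: 27.1
```

Call:
apply_moves(
  travel=[
    [0,-0.01,0],
    [-0.003,-0.03,0],
    [-0.008,-0.06,0],
    [-0.012,-0.095,0],
    [-0.017,-0.13,0],
    [-0.022,-0.16,0],
    [-0.025,-0.185,0],
    [-0.025,-0.196,0],
    [-0.025,-0.2,0],
    [-0.025,-0.2,0],
  ],
  roll=[0,0,0,0,0,0,0,0,0,0],
  jaw=[0.056,0.056,0.056,0.056,0.056,0.056,0.056,0.056,0.056,0.056],
)

```text
clock: 20.7
tool_pos: [0.4792, 0.0757, 0.2127]
eef_rot: [-0.0, 0.001, 1.0, -0.0]
contact_force: [-0.5, -0.2, -0.7]
opening: 0.0583
gripper_force: 27.1
```

```bash
python3 - <<'E'
from h import *
T,im=shot("w11"); C=cam("wrist",T); g=im.astype(float).mean(2)
for x in(.4500,.4515,.453): print(x,"ctr",proj(C,[x,.0763,.122]),"top/bot r16",proj(C,[x-.016,.0763,.122])[1],proj(C,[x+.016,.0763,.122])[1])
r=int(proj(C,[.451,.0763,.122])[1])
for d in(-8,0,8): print(r+d,g[r+d-1:r+d+2,205:310].mean(0).astype(int).tolist())
print(g[130:350,255:260].mean(1).astype(int).tolist())
for q in(270,280,290): print(q,g[q,150:370].astype(int).tolist())
E
```

```text
[0.4792 0.0757 0.2127]
0.45 ctr (np.float64(258.64801919389515), np.float64(163.1789600043788)) top/bot r16 142.34072665645007 183.12864226908113
0.4515 ctr (np.float64(258.6433661188934), np.float64(165.08609124160128)) top/bot r16 144.33365614994406 184.95539889244725
0.453 ctr (np.float64(258.6387319726401), np.float64(166.98546425288257)) top/bot r16 146.31829859325433 186.77488205970903
156 [149, 149, 151, 154, 155, 155, 150, 151, 147, 145, 144, 145, 144, 118, 91, 75, 72, 65, 50, 47, 36, 21, 19, 20, 20, 19, 12, 7, 5, 14, 18, 21, 28, 52, 93, 111, 115, 115, 116, 115, 117, 116, 115, 116, 117, 115, 115, 115, 117, 117, 118, 115, 115, 115, 114, 115, 116, 114, 114, 115, 115, 115, 115, 116, 114, 116, 116, 116, 113, 114, 113, 104, 69, 35, 24, 21, 16, 9, 8, 10, 19, 19, 24, 22, 20, 35, 45, 51, 66, 79, 77, 74, 114, 133, 126, 139, 144, 146, 147, 148, 150, 148, 148, 150, 150]
164 [145, 150, 154, 156, 156, 158, 156, 156, 156, 158, 156, 153, 148, 142, 114, 86, 75, 75, 76, 69, 51, 37, 22, 21, 17, 10, 8, 10, 16, 19, 24, 49, 99, 114, 116, 115, 115, 114, 115, 115, 112, 115, 113, 114, 113, 116, 116,
[... 4061 characters left out ...]
3, 184, 182, 185, 187, 187, 186, 187, 187, 188, 189, 190, 189, 189, 189, 188, 190, 189, 191, 185, 190, 188, 188, 191, 189, 191, 190, 192, 190, 190, 190, 191, 189, 190, 189, 188, 191, 187, 190, 191, 189, 189, 191, 191, 190, 188, 189, 192, 188, 187, 190, 188, 191, 192, 188, 189, 188, 192, 187, 190, 189, 190, 190, 188, 187, 189, 191, 190, 187, 189, 186, 190, 188, 190, 187, 192, 188, 191, 190, 190, 187, 189, 187, 187, 188, 187, 183, 177, 176, 171, 154, 108, 85, 82, 84, 80, 82, 82, 81, 79, 46, 18, 6, 0, 9, 9, 2, 3, 3, 3, 1, 5, 5, 7, 3, 0, 13, 25, 26, 35, 69, 129, 145, 144, 146, 147, 144, 147, 147, 141, 135, 102, 71, 38, 21, 7, 11, 6, 9, 15, 10, 4, 12, 11, 10, 10, 41, 100, 131, 139, 131, 136, 138]
```

```bash
python3 - <<'E'
from h import *
T=np.load("pics/w11.npy"); C=cam("wrist",T); g=cv2.imread("pics/w11_raw.png").astype(float).mean(2)
c=g[:,255:260].mean(1); print([(i,int(c[i])) for i in range(216,225)],[(i,int(c[i])) for i in range(322,340)])
p=T[:3,3]+[0,0,.0185]
print(proj(C,p-[.03,0,0]),proj(C,p+[.03,0,0]),proj(C,p+[0,.03,0]),proj(C,p-[0,.03,0]))
m=((g>95)&(g<125)).astype(np.uint8)*255
n,l,s,ce=cv2.connectedComponentsWithStats(m)
for i in range(1,n):
    if s[i,4]>600:
        k=cv2.findContours((l==i).astype(np.uint8),0,cv2.CHAIN_APPROX_NONE)[0][0]; e=cv2.fitEllipse(k); print(s[i],e,at(C,*e[0],.122))
E
```

```text
[(216, 36), (217, 35), (218, 35), (219, 34), (220, 35), (221, 47), (222, 79), (223, 103), (224, 97)] [(322, 166), (323, 157), (324, 102), (325, 83), (326, 81), (327, 81), (328, 82), (329, 78), (330, 83), (331, 138), (332, 151), (333, 151), (334, 155), (335, 155), (336, 155), (337, 155), (338, 153), (339, 151)]
(np.float64(258.42541507984964), np.float64(219.7304806462751)) (np.float64(258.1655569297383), np.float64(330.6118097722766)) (np.float64(322.72029211310803), np.float64(278.9624995518328)) (np.float64(193.8772351039341), np.float64(278.84266390798496))
[ 237  145   42   41 1350] ((257.64813232421875, 165.10621643066406), (40.14744186401367, 41.0211296081543), 87.18435668945312) [0.45151633 0.07553478 0.122     ]
[  0 340  40  37 910] ((16.128196716308594, 352.9750061035156), (32.26057052612305, 43.530269622802734), 55.09083557128906) [ 0.63722289 -0.15694823  0.122     ]
```

Lens axis is (0.4515, 0.076) and the diffuser is held centred within 1 mm, so the target TCP is (0.451, 0.0764). I move over and lower toward the lens.

Call:
apply_moves(
  travel=[
    [0.008,0,0],
    [0.02,0.0007,0],
    [0.028,0.0007,0],
    [0.028,0.0007,0.015],
    [0.028,0.0007,0.035],
    [0.028,0.0007,0.055],
    [0.028,0.0007,0.068],
    [0.028,0.0007,0.074],
    [0.028,0.0007,0.076],
    [0.028,0.0007,0.076],
  ],
  roll=[0,0,0,0,0,0,0,0,0,0],
  jaw=[0.056,0.056,0.056,0.056,0.056,0.056,0.056,0.056,0.056,0.056],
)

```text
clock: 21.75
tool_pos: [0.4515, 0.0765, 0.1374]
eef_rot: [0.0, 0.0, 1.0, 0.0]
contact_force: [0.0, 0.1, -0.4]
opening: 0.0586
gripper_force: 27.1
```

```bash
python3 - <<'E'
from h import *
s=get_state(); T=pose(); print(T[:3,3],s["contact_force"],s["clock"])
im,w=optics.read_camera("scene"),optics.read_camera("wrist")
np.savez("pics/p12.npz",im=im,w=w,T=T)
a=cv2.resize(im[150:230,265:345,::-1],(400,400),interpolation=cv2.INTER_CUBIC)
b=cv2.resize(w[120:300,168:348,::-1],(400,400),interpolation=cv2.INTER_CUBIC)
cv2.imwrite("pics/p12.png",cv2.convertScaleAbs(np.hstack([a,b]),alpha=1.6))
E
```

```text
[0.4515244  0.07645766 0.13741341] [ 0.02244884  0.08620884 -0.38144788] 21.75
```

Call:
apply_moves(
  travel=[
    [0,0,0.003],
    [0,0,0.006],
    [0,0,0.009],
    [0,0,0.012],
    [0,0,0.014],
    [0,0,0.014],
  ],
  roll=[0,0,0,0,0,0],
  jaw=[0.056,0.056,0.056,0.056,0.056,0.056],
)

```text
clock: 22.45
tool_pos: [0.4514, 0.0763, 0.1228]
eef_rot: [-0.0, 0.001, 1.0, -0.0]
contact_force: [-0.0, 0.1, -0.5]
opening: 0.0582
gripper_force: 27.1
```

Call:
apply_moves(
  travel=[
    [0,0,0.003],
    [0,0,0.006],
    [0,0,0.009],
    [0,0,0.011],
    [0,0,0.012],
    [0,0,0.012],
  ],
  roll=[0,0,0,0,0,0],
  jaw=[0.056,0.056,0.056,0.056,0.056,0.056],
)

```text
clock: 23.05
tool_pos: [0.4515, 0.0763, 0.111]
eef_rot: [-0.0, 0.001, 1.0, -0.0]
contact_force: [0.2, 0.3, -1.0]
opening: 0.0584
gripper_force: 27.1
```

No lateral force, so the rim is over the lens. Final 3.5 mm in small steps.

Call:
apply_moves(
  travel=[
    [0,0,0.001],
    [0,0,0.002],
    [0,0,0.002],
  ],
  roll=[0,0,0],
  jaw=[0.056,0.056,0.056],
)

```text
clock: 23.35
tool_pos: [0.4516, 0.0763, 0.1091]
eef_rot: [-0.0, 0.001, 1.0, -0.0]
contact_force: [-0.4, -0.0, -0.7]
opening: 0.0584
gripper_force: 27.1
```

Call:
apply_moves(
  travel=[
    [0,0,0.0005],
    [0,0,0.001],
    [0,0,0.001],
  ],
  roll=[0,0,0],
  jaw=[0.056,0.056,0.056],
)

```text
clock: 23.65
tool_pos: [0.4516, 0.0763, 0.1081]
eef_rot: [-0.0, 0.001, 1.0, -0.0]
contact_force: [0.4, 0.5, -0.2]
opening: 0.0585
gripper_force: 27.1
```

Call:
apply_moves(
  travel=[
    [0,0,0.0005],
    [0,0,0.0008],
    [0,0,0.0008],
  ],
  roll=[0,0,0],
  jaw=[0.056,0.056,0.056],
)

```text
clock: 23.95
tool_pos: [0.4517, 0.0763, 0.1076]
eef_rot: [0.0, 0.001, 1.0, 0.0]
contact_force: [-2.7, 0.4, 8.1]
opening: 0.058
gripper_force: 27.8
```

Seated at the predicted height. I release slowly and lift clear.

Call:
apply_moves(
  travel=[
    [0,0,-0.0003],
    [0,0,-0.0003],
    [0,0,-0.0003],
    [0,0,-0.0003],
    [0,0,-0.0003],
    [0,0,-0.005],
    [0,0,-0.02],
    [0,0,-0.045],
    [0,0,-0.075],
    [0,0,-0.1],
  ],
  roll=[0,0,0,0,0,0,0,0,0,0],
  jaw=[0.059,0.061,0.064,0.068,0.073,0.08,0.085,0.085,0.085,0.085],
)

```text
clock: 24.95
tool_pos: [0.4516, 0.0762, 0.209]
eef_rot: [0.0, 0.001, 1.0, 0.0]
contact_force: [0.3, 0.2, 0.2]
opening: 0.085
gripper_force: 0.0
```

```bash
python3 - <<'E'
from h import *
T,w=shot("w13"); s=get_state(); print(s["clock"],s["contact_force"]); C=cam("wrist",T)
im=optics.read_camera("scene"); t=optics.read_camera("top")
f=lambda a,x,y,n:cv2.resize(a[y:y+n,x:x+n,::-1],(266,266),interpolation=cv2.INTER_CUBIC)
b=cv2.resize(w[90:320,141:371,::-1],(532,532),interpolation=cv2.INTER_CUBIC)
cv2.imwrite("pics/fin.png",cv2.convertScaleAbs(np.hstack([np.vstack([f(im,270,155,75),f(im,213,145,70)]),b]),alpha=1.4))
g=lambda q:(np.array(q)-[141,90])*532/230+[266,0]
c=[.4515,.0757]
for z,r in((.126,.029),):
  h=np.array([g(proj(C,[c[0]+r*np.cos(a),c[1]+r*np.sin(a),z])) for a in np.linspace(0,6.28,60)]);print(h.min(0),h.max(0))
# trigger: measure from top again
for n,I in(("scene",im),("top",t)): cv2.imwrite(f"pics/{n}1_raw.png",I[:,:,::-1])
E
```

```text
[0.4516 0.0762 0.209 ]
25.0 [2.98519751 0.51158273 5.2745817 ]
[447.80888068 174.90117165] [621.1557634  337.25954307]
```

View pics/fin.png

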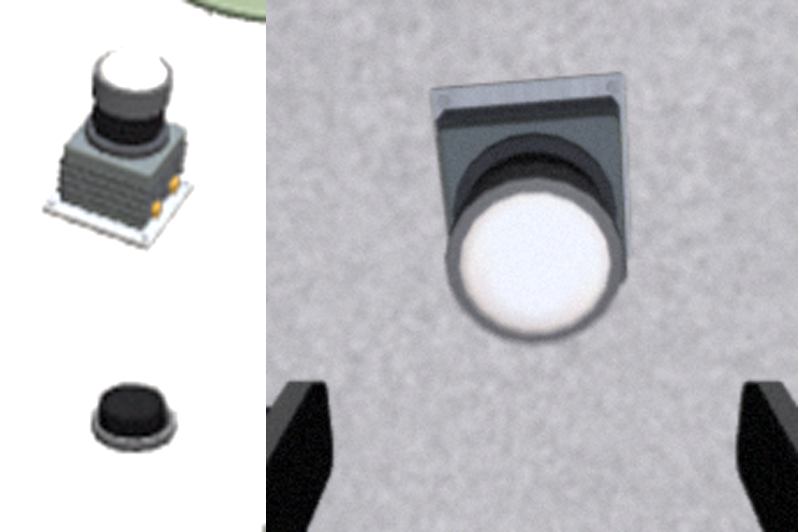

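The diffuser sits square on the lens (hood columns 446–622, rows 177–340, as predicted). The cap lies flat in its dish and the camera is unmoved. Now the trigger.

Call:
apply_moves(
  travel=[
    [-0.005,-0.02,0],
    [-0.01,-0.06,0],
    [-0.018,-0.105,0],
    [-0.025,-0.15,0],
    [-0.032,-0.2,0],
    [-0.038,-0.25,0],
    [-0.045,-0.295,0],
    [-0.05,-0.34,0],
    [-0.054,-0.375,0],
    [-0.054,-0.393,0],
  ],
  roll=[0,0,0,0,0,0,0,0,0,0],
  jaw=[0.085,0.08,0.07,0.06,0.05,0.04,0.03,0.02,0.01,0],
)

```text
clock: 26.1
tool_pos: [0.5043, -0.3198, 0.2061]
eef_rot: [-0.001, 0.002, 1.0, -0.0]
contact_force: [-0.2, 1.1, -0.4]
opening: 0.0001
gripper_force: 0.0
```

Call:
apply_moves(
  travel=[
    [0,0,0],
    [0,0,0],
    [0,0,0],
  ],
  roll=[0,0,0],
  jaw=[0,0,0],
)

```text
clock: 26.4
tool_pos: [0.5053, -0.3151, 0.207]
eef_rot: [-0.0, -0.0, 1.0, 0.0]
contact_force: [0.2, 0.3, 0.4]
opening: -0.0002
gripper_force: 0.0
```

```bash
python3 - <<'E'
from h import *
T,im=shot("w14"); print(get_state()["opening"]); C=cam("wrist",T); g=im.astype(float).mean(2)
print(proj(C,[.505,-.317,.052]))
u,v=map(int,proj(C,[.505,-.317,.052]))
b=cv2.GaussianBlur(g,(3,3),0)
sub=b[v-36:v+40:2,u-44:u+46:2].astype(int)
for i,r in enumerate(sub): print(v-36+2*i,' '.join(f"{x:3d}" for x in r))
print(u-44)
E
```

```text
[ 0.5053 -0.3151  0.207 ]
-0.000254020613917493
(np.float64(255.5982481288676), np.float64(176.47096567333745))
140  79  80  78  80  79  77  67  60  52  49  50  48  47  48  48  50  48  47  46  47  48  47  46  48  48  48  47  48  47  48  48  48  49  48  45  51  73  79  78  92 143 150 152 152 150
142  79  79  74  68  61  53  48  46  46  46  48  48  48  48  48  50  48  48  47  46  47  48  48  49  49  48  47  48  48  47  46  48  49  47  47  48  71  80  79  87 136 151 153 153 153
144  71  58  53  49  48  48  48  46  47  46  46  48  47  47  47  49  48  48  46  46  46  45  46  48  49  47  49  48  48  48  47  48  49  49  48  47  64  80  81  80 123 151 153 153 151
146  67  50  47  49  49  49  46  46  46  47  47  47  47  47  48  49  49  48  47  46  45  46  47  48  48  47  47  47  48  48  47  46  48  48  47  48  56  77  80  79 101 148 151 151 150
148  72  51  48  48  48  49  48  46  46  48  47  48  48  47  47  48  49  49  47  48  45  46  47  49  48  47  47  48  49  50  47  46  47  49  48  48  51  72  80  80  90 142 149 151 149
150  79  59  49  48  48  49  48  47  46  48  48  47  47  47  47  48 
[... 5307 characters left out ...]
  80  79  75  54  47  48  46  47  49  46  49  48  46  47  48  49  49  50  49  48  54  61  68  73  79  80  80  78  77  79  85  94 109 146 154 152
210 158 157 152 153 152 151 152 153 141  88  77  77  61  50  47  47  48  49  48  45  49  48  47  48  47  52  56  63  71  76  80  80  79  84  87 102  87  88  98  99  99 108 147 152 147
212 157 158 157 156 154 154 153 153 152 112  77  79  70  50  49  48  47  47  47  47  49  47  51  58  65  72  78  79  79  80  83  97 111 127 138 146 117  89 100 101  99 107 143 152 147
214 152 154 157 157 155 156 154 153 152 137  84  77  75  56  48  47  46  49  51  53  61  68  76  78  78  79  79  87 102 120 135 147 151 150 150 151 136  97  99 105 113 136 150 149 147
211
```

Button centre is about (256.4,178) in the wrist picture, giving (0.5065, −0.316). I descend above it with the fingers shut.

Call:
apply_moves(
  travel=[
    [-0.001,-0.001,0.015],
    [-0.001,-0.001,0.045],
    [-0.001,-0.001,0.08],
    [-0.001,-0.001,0.11],
    [-0.001,-0.001,0.13],
    [-0.001,-0.001,0.14],
    [-0.001,-0.001,0.145],
    [-0.001,-0.001,0.147],
    [-0.001,-0.001,0.147],
  ],
  roll=[0,0,0,0,0,0,0,0,0],
  jaw=[0,0,0,0,0,0,0,0,0],
)

```text
clock: 27.35
tool_pos: [0.5065, -0.3178, 0.0609]
eef_rot: [0.0, 0.001, 1.0, -0.0]
contact_force: [0.1, -0.2, -0.1]
opening: 0.0
gripper_force: 0.0
```

Call:
apply_moves(
  travel=[
    [0,0,0.002],
    [0,0,0.004],
    [0,0,0.004],
  ],
  roll=[0,0,0],
  jaw=[0,0,0],
)

```text
clock: 27.65
tool_pos: [0.5065, -0.3179, 0.0566]
eef_rot: [0.0, 0.001, 1.0, -0.0]
contact_force: [1.0, -0.4, 1.8]
opening: 0.0002
gripper_force: 1.1
```

Call:
apply_moves(
  travel=[
    [0,0,-0.004],
    [0,0.002,-0.004],
    [0,0.002,0],
    [0,0.002,0.002],
    [0,0.002,0.003],
    [0,0.002,0.003],
  ],
  roll=[0,0,0,0,0,0],
  jaw=[0,0,0,0,0,0],
)

```text
clock: 28.25
tool_pos: [0.5063, -0.3156, 0.0532]
eef_rot: [0.0, 0.0, 1.0, 0.0]
contact_force: [2.3, 2.5, 3.7]
opening: 0.0002
gripper_force: 2.1
```

Call:
apply_moves(
  travel=[
    [0,0,0.001],
    [0,0,0.002],
    [0,0,0.002],
  ],
  roll=[0,0,0],
  jaw=[0,0,0],
)

```text
clock: 28.55
tool_pos: [0.5064, -0.3156, 0.0519]
eef_rot: [0.0, 0.001, 1.0, 0.0]
contact_force: [-0.1, 3.6, 15.4]
opening: 0.0002
gripper_force: 7.7
```

15 N, well beyond the spring's 5 N, means it is at the stop. One slight extra push to be sure, then release.

Call:
apply_moves(
  travel=[
    [0,0,0.0003],
    [0,0,0.0003],
  ],
  roll=[0,0],
  jaw=[0,0],
)

```text
clock: 28.75
tool_pos: [0.5064, -0.3156, 0.0518]
eef_rot: [0.0, 0.001, 1.0, 0.0]
contact_force: [-1.8, 5.1, 20.3]
opening: -0.0003
gripper_force: 9.9
```

Call:
apply_moves(
  travel=[
    [0,0,-0.003],
    [0,0,-0.008],
    [0,0,-0.02],
    [0,0,-0.045],
    [0,0,-0.08],
    [0,0,-0.12],
    [0,0,-0.15],
    [0,0,-0.155],
    [0,0,-0.155],
  ],
  roll=[0,0,0,0,0,0,0,0,0],
  jaw=[0,0,0,0,0,0,0,0,0],
)

```text
clock: 29.65
tool_pos: [0.5061, -0.316, 0.2072]
eef_rot: [0.001, 0.001, 1.0, -0.0]
contact_force: [-0.0, -0.0, -0.5]
opening: -0.0004
gripper_force: 0.0
```

```bash
python3 - <<'E'
from h import *
t=optics.read_camera("top").astype(float); a=cv2.imread("pics/top1_raw.png")[:,:,::-1].astype(float)
d=np.abs(cv2.GaussianBlur(t,(5,5),0)-cv2.GaussianBlur(a,(5,5),0)).max(2)>25
print("camera/diffuser/cap region change px",d[220:300,100:340].sum(), "trigger",d[210:275,365:430].sum())
w=optics.read_camera("wrist").astype(float).mean(2); T=pose(); C=cam("wrist",T); print(T[:3,3],proj(C,[.5065,-.3157,.0575]))
E
```

```text
camera/diffuser/cap region change px 8685 trigger 293
[ 0.50560446 -0.31551683  0.20529266] (np.float64(257.35894410295515), np.float64(179.85422112461694))
```

```bash
python3 - <<'E'
from h import *
t=optics.read_camera("top")[:,:,::-1].astype(np.float32); a=cv2.resize(cv2.imread("pics/top0.png"),(512,384),interpolation=cv2.INTER_AREA).astype(np.float32)
d=(np.abs(cv2.GaussianBlur(t,(7,7),0)-cv2.GaussianBlur(a,(7,7),0)).max(2)>25).astype(np.uint8)
n,l,s,c=cv2.connectedComponentsWithStats(d)
for i in range(1,n):
    if s[i,4]>15: print(s[i],(c[i]/.64).round(0))
E
```

```text
[  411   160   101   224 13216] [748. 436.]
[121 245  28  29 622] [210. 405.]
[206 248  30  30 709] [344. 410.]
```

```bash
python3 -c "
from station import ticket
print(ticket.close_job())"
```

```text
the job is handed in; nothing more can be done
None
```

The job is handed in: the cap is flat, open side down, in its dish; the diffuser is seated on the lens; the trigger was pressed to its stop and released; and the camera is unmoved. Two departures: the fingertips pressed the cap dish's rim with about 75 N at the wrist on the first placing try, and I then set the cap briefly on the bench to regrip it higher.

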